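# Load a weld test coupon under the holder's spring clip

## Task

Load the steel test coupon that waits on the track of the coupon holder. With one fingertip press the tail of the spring clip down so that its toe lifts, and while it is held down push the coupon with the other fingertip beneath the toe, fully home against the two stop pins; then let the clip close on the coupon and move clear. Do not grasp, lift or ram the coupon, and leave the other things on the bench where they are.

Things in the scene. Friction and masses are not known exactly. Their poses are not given: they have to be found in the camera images.
- holder: grey metal coupon holder, fixed to the bench, 169 mm long (x -105 to +64 mm) by 104 mm wide, base top 11 mm above the bench, nothing on it higher than 38 mm. Origin on the bench, on the centre line, below the front faces of the stop pins; +x is the way the coupon is pushed in (towards the clip), z up. All x, y, z below are in this frame
- lands (a point): middle of the coupon's track, x = -52, z = 16 mm: two flat dark steel lands 18 mm wide, centres at y = -27.5 and +27.5 mm, tops at z = 16 mm, from x = -101 to -4 mm. Between them is an empty groove 37 mm wide, floor at z = 11 mm. Low side rails, tops at z = 23 mm, inner faces at y = -40 and +40 mm
- stops (a point): point between the two stop pins, x = 0, z = 16 mm. Pins: 8 mm diameter, at y = -25 and +25 mm, front faces at x = 0, tops at z = 24 mm
- pivot (a point): middle of the pin on which the clip rocks, along y at x = 6, z = 30 mm, between two lugs (|y| 14 to 21 mm, x 2 to 15 mm, tops at z = 37 mm)
- clip (a joint): rocking angle of the sprung clip (rad): 0 at rest, grows as the tail goes down and the toe rises, hard stop at 0.36; it springs back by itself. Fully down takes about 8 N at the tail point, 14 N 13 mm nearer the pivot, 5 N at the outer end. The coupon passes beneath the toe only from 0.21 up; resting on a loaded coupon it reads about 0.17
- tail (a point): middle of the top of the clip's tail, a ribbed sheet-metal pad 30 mm wide, 42 mm long, on the centre line. At rest it slopes up away from the pivot, from x = 21, z = 23 mm to x = 61, z = 37 mm. At angle 0.34 it is level, top at z = 18.5 mm, x = 18 to 60 mm: a fingertip can slide along it in x and keep it down
- toe (a point): underside of the clip's toe, an upright lip 18 mm wide and 4 mm thick; at rest its blunt front face is at x = -16 mm and its lower edge at z = 20.5 mm, too low for the coupon (top at z = 24 mm) to enter
- coupon: flat steel test coupon, loose, 28 mm (its x) by 72 mm (its y) by 8 mm thick, 0.09 to 0.18 kg; a hole near each end, a weld line across the middle. Origin: centre of its underside. It lies across both lands in front of the clip, centre at x = -72 to -40 mm, up to 2 mm off the centre line, 0.06 rad askew. Home: long side against both pins, origin at x = -14, z = 16 mm
- microscope: fixed stereo microscope at the left of the bench, about 290x180 mm and 360 mm high, close beside some arms' start pose: rise clear of it (fingertips above 0.4 m) before swinging to the work. Origin: under its base
- spare_coupon: a second steel coupon of the same size, lying on the bench beside the holder; to be left alone. Origin: centre of its underside
- jar: a small white jar with a black lid, 34 mm wide and 34 mm high, on the bench; to be left alone. Origin: centre of its underside
- hexkey: a black hex key, 33x100x8 mm, lying on the bench; to be left alone. Origin: centre of its underside
- bearing: a small black ring, 22 mm wide and 11 mm high, on the bench; to be left alone. Origin: centre of its underside
- fitting: a grey metal hose fitting, 30x60x26 mm, lying on the bench past the clip's tail; to be left alone. Origin: centre of its underside
Not all that is in view belongs to the job. What is shaped like the coupon but red or yellow is not meant.

How it is judged:
On the way, in this order (a step that is already met when the one before it is completed fails the run):
1. a fingertip presses the clip's tail down (clip open past 0.21 rad) while the coupon is still in front of the toe (value of joint clip above 0.21 rad and contact force between the fingers and clip above 1 N and x of coupon in the frame of holder below -0.027 m), for 0.1 s.
2. the coupon is pushed home (within 3 mm of the stop pins) while a fingertip still holds the clip open (value of joint clip above 0.21 rad and contact force between the fingers and clip above 1 N and x of coupon in the frame of holder between -0.017 and -0.011 m and y of coupon in the frame of holder between -0.006 and 0.006 m and angle between the x axis of coupon and the x axis of holder, either way round below 0.07 rad and z of coupon in the frame of holder below 0.0185 m and contact force between the fingers and coupon above 0.1 N), for 0.05 s.
At the end, for the whole second after the job is handed in: The coupon lies flat on the lands within 3 mm of both stop pins, within 6 mm of the centre line and square within 0.07 rad, at rest, and the released clip presses on it with more than 2 N (x of coupon in the frame of holder between -0.017 and -0.011 m and y of coupon in the frame of holder between -0.006 and 0.006 m and angle between the x axis of coupon and the x axis of holder, either way round below 0.07 rad and z of coupon in the frame of holder below 0.0185 m and value of joint clip between 0.13 and 0.24 rad and contact force between clip and coupon above 2 N and linear speed of coupon below 0.01 m/s); the robot touches nothing.
It fails at once if the coupon is lifted more than 6 mm off the lands or tipped up (z of coupon in the frame of holder above 0.022 m or angle between coupon's own z axis and vertical above 0.2 rad).
It fails at once if the coupon is pinched or rammed: the fingers load it with more than 40 N (contact force between the fingers and coupon above 40 N).
It fails at once if another thing on the bench is moved by more than 15 mm (distance of any of spare_coupon, jar, hexkey, bearing, fitting from where it was at the start of the episode above 0.015 m).
It also fails if it takes over 66 s, if anything falls off the work surface, if the arm or the gripper's body presses on something with over 40 N, if the wrist force passes 120 N, or if a joint passes its speed limit or range.

## Robot

A 6-joint arm with a two-finger parallel gripper is mounted at the origin on a cart in front of the work surface, level with it; the furniture and walls round the work are solid. World frame = base frame: x ahead of the robot, y to its left, z up, the work surface at z = 0. Lengths are in m, angles in rad, forces in N, time in s.
With the tool pointing down it reaches from about 0.3 to 0.775 m from the base axis. Payload 14.6 kg.
Tool frame: the origin (TCP) lies on the mounting face of the last link; the fingertips stand 199 mm ahead of it and the grasp point (between the pads) lies 180 mm ahead of it; z points along the fingers, y is the line along which they close (so a half turn about z gives the same grasp; the last joint's range is limited). The gripper opens to 94 mm and grips with 3 to 60 N. Pads are 16 mm wide; open, the fingers measure 119 mm over their backs; the gripper's body (75 mm by 177 mm) begins 78 mm behind the grasp point.
Start: joints at [-1.399, 0.3, 1.521, -0, 1.321, -0.067], TCP at [0.13, -0.534, 0.405] pointing down, gripper open.
Joint ranges: [-3.03, 3.03], [-0.79, 2.21], [0.23, 2.52], [-1.04, 4.18], [0, 3.07], [-2.55, 2.55]. Speed limits (rad/s): [2.22, 2.22, 2.57, 3.14, 3.14, 3.14].

## Interface

Orientations are given as [roll, pitch, yaw] about the fixed x, y, z axes, in that order (R = Rz(yaw) Ry(pitch) Rx(roll)).
In Python, from station import telemetry, cams, workorder, finder gives the robot as it stands.
- The arm moves only by the tool jog_arm, never from a script. Its argument "rows" is a list of rows, each an object with "gripper": the finger opening in m, from 0 to 0.094; "slide": the shift along the tool's x, y, z in m, a list of three; "spin": the turn about the tool's z in rad. In form: [{"gripper": gripper, "slide": [tx, ty, tz], "spin": spin}, ...]. A call has 1 to 8 rows; each row is the pose to reach, as a shift and turn from the pose commanded when the call began, along the tool's axes at that moment; what a row does not reach only later rows make up. A row lasts 1/10 s, in which the tool goes at most 50 mm and 8.59 degrees, less where a joint would pass 70% of its speed; a pose out of reach is approached as far as the arm can. A call with a gripper value outside its range is refused whole. The fingers move at their own pace and stop on an object; "squeeze" is the grip in N (left out, the last holds). Time passes only in rows, so rows that repeat a pose let the fingers close. It gives the time, the measured TCP pose, the force, the opening and the grip force at its end, in the units of the state.
- telemetry.get_obs(): the state, without advancing time (a new reading comes with each control period).
- cams.camera(name): name is "scene" or "side" or "wrist"; returns (picture, depth): 400x640x3 uint8, red, green, blue; 400x640 float32, m along the optical axis (not along the pixel's ray), 0 where there is no reading.
- cams.camera_info(name): a dict with "camera_matrix" (3x3 intrinsics, pixels), "R" (3x3) and "t" (3): a world point X has camera coordinates R X + t; the wrist camera has in their place "tool_from_camera" (4x4, takes a point from camera to tool coordinates, whose origin is the TCP and whose axes are the flange's). Camera axes: x right, y down, z forward; pixel columns grow to the right and rows downward; lengths in m; the calibration is good to about 2 mm. The wrist camera is an equidistant fisheye: a pixel r from the principal point sees the ray r / f radians off the axis. A picture is of the moment at which its call begins: read the wrist's pose just before it. camera_info takes no time and is no camera call.
- workorder.hand_in(): hands the job in; it is judged then, once.
Trained networks look in the newest picture that a camera, given by its name, has taken for a name from the list of things; names that differ only in an ending like _2 or _b are one class to them, and where a whole thing is asked for, a point or a joint stands for the part that bears it (a point fixed in the world has none). Each returns a list of dicts, best first, with "confidence" (0 to 1); they miss things now and then, are a little off and sometimes report something else, mostly with a low value. They report only what shows in the picture. A call takes as long as a camera call. They do not tell look-alikes from the thing itself.
- finder.find_in(target, camera): "point" ([x, y, z] in m, in world coordinates, good to about 4 mm: the middle of the surface that is visible of it).
- finder.masks_of(target, camera): "region" (400x640 bool, what is visible of it).
The state is a dict: "time_s": time; "qpos": joint angles; "joint_vel": joint speeds; "tau": joint torques, N m; "ee_pos": TCP position; "eef_rot": TCP orientation; "force": force on the tool from outside, world axes, zero at the start; "moment": the same for the moment, N m; "grip_width": finger opening in m; "grip_force": force on a finger pad.
Only numpy, scipy, OpenCV 4.12 (cv2) and the standard library are available. Lean on these libraries where they do the work, as an engineer would, in place of code of your own. Each camera call takes 0.05 s, during which the arm holds its last target. There are 200 camera calls.

## Working session

There is one attempt and no reset: what is moved stays moved. The work goes in short steps, Python scripts to look and compute and a tool call to move; the robot and the scene stay as the last step left them, time stands still between calls to the robot, and variables do not carry over. Pictures are saved under pics/ and viewed, at most 10 in all, crops included, and the job is handed in when it is done.

Besides the shell and the picture viewer there is one more tool, called after "Request:" as a command line: name --argument value ..., lists and objects as JSON in quotes. jog_arm: Moves the arm, as the interface text tells. Its arguments: {"type":"object","properties":{"rows":{"type":"array","items":{"type":"object","properties":{"gripper":{"type":"number"},"slide":{"type":"array","items":{"type":"number"}},"spin":{"type":"number"}}}},"squeeze":{"type":"number"}},"required":["rows"]}

```bash
mkdir -p pics; ls; cat > h.py <<'E'
import numpy as np, cv2
from station import telemetry, cams, workorder, finder
def world(cam,u,v,d):
    i=cams.camera_info(cam);K=np.array(i['camera_matrix']);R=np.array(i['R']);t=np.array(i['t'])
    p=np.stack([(u-K[0,2])/K[0,0]*d,(v-K[1,2])/K[1,1]*d,d],-1)
    return (p-t)@R
def proj(cam,X):
    i=cams.camera_info(cam);K=np.array(i['camera_matrix'])
    c=np.atleast_2d(X)@np.array(i['R']).T+np.array(i['t']);p=c@K.T
    return p[:,:2]/p[:,2:]
E
python3 - <<'E'
from h import *
o=telemetry.get_obs();print({k:np.round(v,3) for k,v in o.items()})
for c in('scene','side'):
    im,d=cams.camera(c);cv2.imwrite(f'pics/{c}0.png',im[:,:,::-1]);np.savez(f'{c}0.npz',im=im,d=d)
    for n in('holder','coupon','clip','tail','stops','toe','lands','pivot','spare_coupon','fitting','jar','microscope'):
        try:
            for r in finder.find_in(n,c)[:3]: print(c,n,np.round(r['point'],3),round(r['confidence'],2),np.round(proj(c,np.array(r['point']))[0]))
        except Exception as e: print(c,n,e)
E
```

```text
pics
{'time_s': np.float64(0.0), 'qpos': array([-1.399,  0.3  ,  1.522, -0.   ,  1.321, -0.067]), 'joint_vel': array([-0.002,  0.001,  0.   ,  0.001,  0.001, -0.001]), 'tau': array([ 0.0000e+00, -5.3180e+01, -3.5274e+01,  7.1000e-02,  2.4000e-02,
       -0.0000e+00]), 'ee_pos': array([ 0.13 , -0.534,  0.404]), 'eef_rot': array([-3.141, -0.   ,  0.239]), 'force': array([ 0.477, -0.071, -0.73 ]), 'moment': array([-0.023,  0.011, -0.03 ]), 'grip_force': np.float64(0.0), 'grip_width': np.float64(0.094)}
scene holder [ 0.549 -0.091  0.012] 0.77 [349. 158.]
scene coupon [ 0.382 -0.195  0.007] 0.62 [404. 155.]
scene coupon [0.387 0.053 0.009] 0.53 [377. 203.]
scene coupon [0.576 0.025 0.016] 0.23 [327. 176.]
scene tail [ 0.563 -0.082  0.032] 0.41 [345. 154.]
scene stops [ 0.549 -0.092  0.013] 0.89 [349. 157.]
scene toe [ 0.563 -0.079  0.035] 0.65 [344. 154.]
scene lands [ 0.546 -0.087  0.013] 0.8 [349. 158.]
scene spare_coupon [ 0.429 -0.096  0.004] 0.73 [381. 170.]
scene jar [0.481 0.002 0.034] 0.55 [357. 177.]
side coupon [ 0.384 -0.202  0.007] 0.75 [298. 329.]
side coupon [ 0.543 -0.141  0.023] 0.6 [368. 286.]
side coupon [0.384 0.045 0.01 ] 0.54 [270. 255.]
side clip [ 0.564 -0.071  0.033] 0.89 [365. 261.]
side clip [ 0.542 -0.142  0.025] 0.18 [368. 285.]
side tail [ 0.56  -0.064  0.033] 0.89 [362. 260.]
side stops [ 0.543 -0.141  0.012] 0.79 [368. 291.]
side toe [ 0.565 -0.069  0.033] 0.9 [365. 260.]
side lands [ 0.541 -0.14   0.014] 0.92 [367. 290.]
side lands [ 0.566 -0.07   0.03 ] 0.71 [365. 262.]
side pivot [ 0.543 -0.14   0.007] 0.92 [368. 292.]
side spare_coupon [ 0.433 -0.098  0.008] 0.67 [309. 289.]
side fitting [0.571 0.011 0.014] 0.48 [354. 248.]
side jar [ 0.48  -0.025  0.024] 0.63 [320. 259.]
side microscope [ 0.615 -0.2    0.007] 0.16 [415. 304.]
```

```bash
python3 - <<'E'
import cv2,numpy as np
a=cv2.imread('pics/scene0.png');b=cv2.imread('pics/side0.png')
x=cv2.resize(a[110:230,270:470],None,fx=3,fy=3,interpolation=2)[:300]
y=cv2.resize(b[215:345,250:450],None,fx=3,fy=3,interpolation=2)
cv2.imwrite('pics/full.png',np.hstack([cv2.resize(a,(400,250)),cv2.resize(b,(400,250))]))
cv2.imwrite('pics/crops.png',np.hstack([cv2.resize(x,(0,0),fx=.66,fy=.66),cv2.resize(y,(0,0),fx=.66,fy=.66)[:198]]) if 0 else np.vstack([x[:, :600],y[:300,:600]]))
E
```

```text
(no output)
```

View pics/full.png

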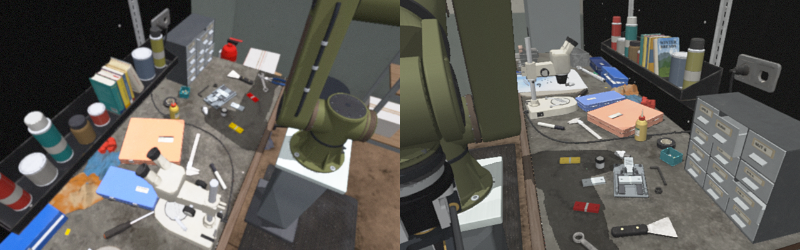

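View pics/crops.png

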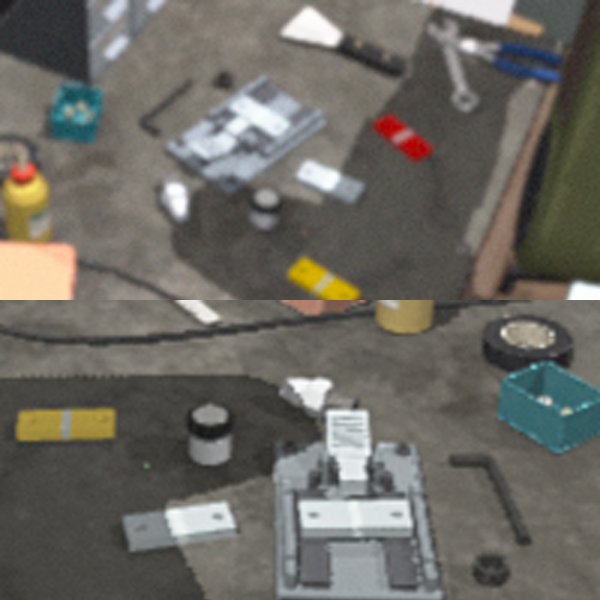

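Meant coupon: the steel bar on the holder's lands, side view (368,286) (crop shows it with holes and weld line in front of the clip). The others are the spare at (309,289) on the bench, and the red (298,329) and yellow (270,255) ones, which are excluded by colour. The tail points roughly towards world +y. Next I check the swing path for obstacles.

```bash
python3 - <<'E'
from h import *
P=[]
for c in('scene','side'):
    d=np.load(f'{c}0.npz')['d'];v,u=np.nonzero(d>0);X=world(c,u,v,d[v,u]);P.append(X)
    m=(abs(X[:,0]-.55)<.13)&(abs(X[:,1]+.1)<.13)
P=np.vstack(P)
q=P[(P[:,2]>.12)&(P[:,0]>.2)&(P[:,0]<.85)&(P[:,1]>-.7)&(P[:,1]<.25)]
print(len(q)); 
if len(q): 
  H,_,_=np.histogram2d(q[:,0],q[:,1],bins=[np.arange(.2,.9,.05),np.arange(-.7,.3,.1)]);print(H.astype(int))
print(cams.camera_info('wrist'))
E
```

```text
46377
[[   0    0    0    0    0 3309 4899 2397  143]
 [   0    0    0    0    0   12    8    0    0]
 [   0    0    0    0    0    0    0    0    0]
 [   0    0    0    0    0    0    0    0    0]
 [   0    0    0    0    0    0    0    0    0]
 [   0    0    0    0    0    0    0    0    0]
 [   0    0    0    0    0    0    0    0    0]
 [   0    0    0    0    0    0    0    0    0]
 [   0    0    0    0    0    0    0    0    0]
 [   0    0    0    0    0    0    0    0   10]
 [   0    0 3082 4307 1937  205    0    0    5]
 [   0    0 2887 2237 2189 3410  754  917  745]
 [   0    0  731 1215 1176  969 1296 3512 1749]]
{'camera_matrix': array([[309.70691629,   0.        , 322.38876535],
       [  0.        , 309.70691629, 202.52765442],
       [  0.        ,   0.        ,   1.        ]]), 'tool_from_camera': array([[-4.45098480e-04, -9.57922146e-01, -2.87027812e-01,
         8.27312051e-02],
       [ 9.99999894e-01, -4.60784565e-04, -1.29001209e-05,
         6.98992725e-04],
       [-1.19900674e-04, -2.87027787e-01,  9.57922249e-01,
         2.15331348e-02],
       [ 0.00000000e+00,  0.00000000e+00,  0.00000000e+00,
         1.00000000e+00]])}
```

Request:
jog_arm --rows '[{"slide":[0.462,-0.334,0],"spin":0.47,"gripper":0},{"slide":[0.462,-0.334,0],"spin":0.47,"gripper":0},{"slide":[0.462,-0.334,0],"spin":0.47,"gripper":0},{"slide":[0.462,-0.334,0],"spin":0.47,"gripper":0},{"slide":[0.462,-0.334,0],"spin":0.47,"gripper":0},{"slide":[0.462,-0.334,0],"spin":0.47,"gripper":0},{"slide":[0.462,-0.334,0],"spin":0.47,"gripper":0},{"slide":[0.462,-0.334,0],"spin":0.47,"gripper":0}]'

```text
time_s: 2.1
ee_pos: [0.3856, -0.2341, 0.405]
eef_rot: [3.141, -0.001, -0.231]
force: [0.3, -0.5, -0.6]
grip_width: 0.0336
grip_force: 0.0
```

Request:
jog_arm --rows '[{"slide":[0.081,-0.157,0],"spin":0,"gripper":0},{"slide":[0.081,-0.157,0],"spin":0,"gripper":0},{"slide":[0.081,-0.157,0],"spin":0,"gripper":0},{"slide":[0.081,-0.157,0],"spin":0,"gripper":0},{"slide":[0.081,-0.157,0],"spin":0,"gripper":0},{"slide":[0.081,-0.157,0],"spin":0,"gripper":0}]'

```text
time_s: 2.7
ee_pos: [0.4996, -0.1016, 0.4045]
eef_rot: [3.141, 0.0, -0.23]
force: [-0.9, -0.1, -0.3]
grip_width: 0.0007
grip_force: 0.0
```

```bash
cat >> h.py <<'E'
from scipy.spatial.transform import Rotation as Rot
I=cams.camera_info('wrist');KW=np.array(I['camera_matrix']);TC=np.array(I['tool_from_camera'])
def pose(o): 
    T=np.eye(4);T[:3,:3]=Rot.from_euler('xyz',o['eef_rot']).as_matrix();T[:3,3]=o['ee_pos'];return T@TC
def wworld(T,u,v,d):
    x=(u-KW[0,2])/KW[0,0];y=(v-KW[1,2])/KW[1,1];r=np.hypot(x,y)+1e-9
    p=np.stack([np.tan(r)*x/r*d,np.tan(r)*y/r*d,d+0*r],-1)
    return p@T[:3,:3].T+T[:3,3]
def wproj(T,X):
    p=(np.atleast_2d(X)-T[:3,3])@T[:3,:3];r=np.hypot(p[:,0],p[:,1])+1e-12;a=np.arctan2(r,p[:,2])
    return np.stack([KW[0,2]+KW[0,0]*a*p[:,0]/r,KW[1,2]+KW[1,1]*a*p[:,1]/r],-1)
E
python3 - <<'E'
from h import *
o=telemetry.get_obs();T=pose(o);im,d=cams.camera('wrist');np.savez('w1.npz',im=im,d=d,T=T)
print(np.round(o['ee_pos'],4),np.round(o['eef_rot'],4))
for n in('holder','coupon','clip','tail','stops','toe','pivot','lands'):
    for r in finder.find_in(n,'wrist')[:2]: print(n,np.round(r['point'],4),round(r['confidence'],2),np.round(wproj(T,np.array(r['point']))[0]))
cv2.imwrite('pics/w1.png',im[:,:,::-1])
E
```

```text
[ 0.4996 -0.1016  0.4045] [ 3.1415e+00  5.0000e-04 -2.3020e-01]
holder [ 0.5544 -0.1081  0.0114] 0.96 [316. 136.]
coupon [0.3973 0.0493 0.0069] 0.9 [235. 273.]
coupon [ 0.5399 -0.136   0.0218] 0.66 [342. 143.]
clip [ 0.5635 -0.0746  0.0353] 0.85 [285. 137.]
tail [ 0.5625 -0.0743  0.0322] 0.76 [285. 137.]
stops [ 0.5518 -0.1051  0.0109] 0.63 [314. 138.]
toe [ 0.5644 -0.0698  0.0313] 0.96 [281. 137.]
pivot [ 0.554  -0.1103  0.0101] 0.67 [318. 136.]
pivot [ 0.565  -0.0725  0.0363] 0.64 [283. 136.]
lands [ 0.5524 -0.1071  0.0078] 0.75 [316. 137.]
```

View pics/w1.png

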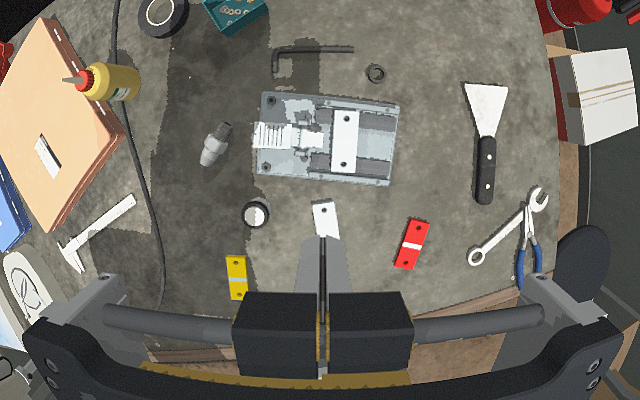

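The picture shows the holder at (252–400, 92–186), with the clip tail at (275,135) to the left and the steel coupon on the lands at (345,141). The spare is at (326,218), the red one at (411,244) and the yellow one at (236,277). I'll go down for a closer look.

Request:
jog_arm --rows '[{"slide":[0.0,0,0.1],"spin":0,"gripper":0},{"slide":[0.0,0,0.1],"spin":0,"gripper":0},{"slide":[0.0,0,0.1],"spin":0,"gripper":0},{"slide":[0.0,0,0.1],"spin":0,"gripper":0}]'

```text
time_s: 3.55
ee_pos: [0.4999, -0.1018, 0.3058]
eef_rot: [-3.142, 0.0, -0.231]
force: [1.1, 0.1, 0.9]
grip_width: 0.0007
grip_force: 0.0
```

```bash
cat > fit.py <<'E'
from h import *
def ortho(im,T,c,yaw,z,s=0.0005,hx=.13,hy=.08):
    # resample wrist picture on the plane height z, axes = holder frame guess
    nx,ny=int(2*hx/s),int(2*hy/s)
    gx,gy=np.meshgrid((np.arange(nx)+.5)*s-hx,hy-(np.arange(ny)+.5)*s)
    R=np.array([[np.cos(yaw),-np.sin(yaw)],[np.sin(yaw),np.cos(yaw)]])
    xy=np.stack([gx.ravel(),gy.ravel()],-1)@R.T+c
    uv=wproj(T,np.c_[xy,np.full(len(xy),z)]).astype(np.float32).reshape(ny,nx,2)
    return cv2.remap(im,uv[...,0],uv[...,1],cv2.INTER_LINEAR)
E
python3 - <<'E'
from fit import *
o=telemetry.get_obs();T=pose(o);im,d=cams.camera('wrist');np.savez('w2.npz',im=im,d=d,T=T)
print(np.round(o['ee_pos'],4),np.round(o['eef_rot'],4))
for n in('holder','coupon','clip','spare_coupon'):
    for r in finder.masks_of(n,'wrist')[:3]:
        m=r['region']&(d>0);v,u=np.nonzero(m);X=wworld(T,u,v,d[v,u])
        k=X[:,2]>.004;rc=cv2.minAreaRect(X[k][:,:2].astype(np.float32)*1000)
        print(n,round(r['confidence'],2),m.sum(),np.round([u.mean(),v.mean()]),'rect',np.round(rc[0],1),np.round(rc[1],1),round(rc[2],2),'z',np.round(np.percentile(X[:,2],[5,50,95]),4))
c=np.array([.5535,-.108]);
cv2.imwrite('pics/o2.png',cv2.resize(ortho(im,T,c,np.pi/2-.23,.016)[:,:,::-1],None,fx=1.5,fy=1.5))
E
```

```text
[ 0.4999 -0.1018  0.3058] [-3.1416e+00  4.0000e-04 -2.3130e-01]
holder 0.94 17986 [321. 146.] rect [ 548.3 -119.1] [169.8 104.6] 71.06 z [0.0078 0.0109 0.0332]
coupon 0.82 2650 [352. 152.] rect [ 541.4 -139.7] [31.2 72.1] 75.94 z [0.0211 0.0224 0.0236]
coupon 0.68 1579 [434. 280.] rect [ 382.5 -201.3] [29.7 72.9] 63.26 z [-0.0008  0.0063  0.0075]
coupon 0.57 604 [216. 305.] rect [468.5  -5.3] [ 37.8 196.1] 51.16 z [-0.0003  0.0062  0.0075]
clip 0.74 3122 [272. 146.] rect [560.5 -77.3] [80.3 34.1] 71.07 z [0.0214 0.031  0.0353]
clip 0.4 17576 [321. 146.] rect [ 548.3 -118.9] [169.2 104.3] 71.03 z [0.008  0.011  0.0332]
spare_coupon 0.46 150 [325. 233.] rect [ 486.  -103.1] [26.2 43. ] 70.67 z [-0.0008  0.0054  0.0076]
```

View pics/o2.png

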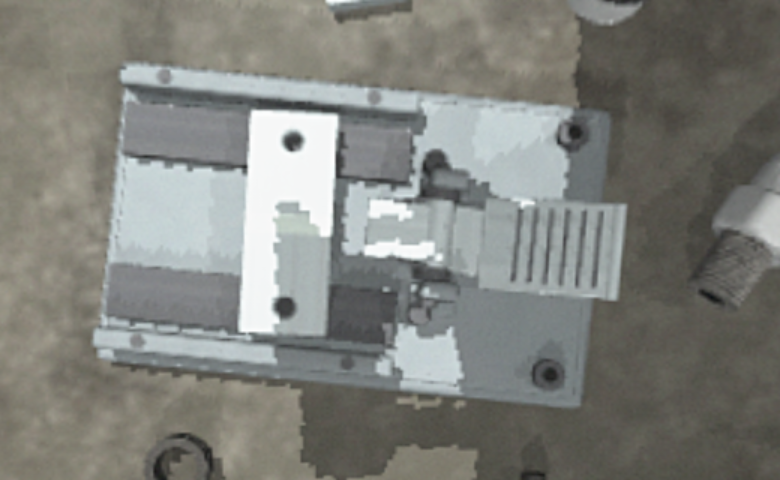

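Holder fit: origin (0.555, -0.0997), yaw 71.05°; rectangle 169.8×104.6 mm, matching the text. The coupon is at x≈-42, y≈0, so no pre-push is needed. I'll hover with opening 80 mm: push finger at x≈-60, tail finger at x≈20–32.

Request:
jog_arm --rows '[{"slide":[0.0506,0.0051,0],"spin":0.099,"gripper":0.08},{"slide":[0.0506,0.0051,0.047],"spin":0.099,"gripper":0.08},{"slide":[0.0506,0.0051,0.047],"spin":0.099,"gripper":0.08},{"slide":[0.0506,0.0051,0.047],"spin":0.099,"gripper":0.08},{"slide":[0.0506,0.0051,0.047],"spin":0.099,"gripper":0.08},{"slide":[0.0506,0.0051,0.047],"spin":0.099,"gripper":0.08},{"slide":[0.0506,0.0051,0.047],"spin":0.099,"gripper":0.08},{"slide":[0.0506,0.0051,0.047],"spin":0.099,"gripper":0.08}]' --squeeze 30

```text
time_s: 4.6
ee_pos: [0.5476, -0.1182, 0.2584]
eef_rot: [-3.142, -0.001, -0.33]
force: [-0.0, 0.3, 0.8]
grip_width: 0.0611
grip_force: 0.0
```

```bash
python3 - <<'E'
from fit import *
o=telemetry.get_obs();T=pose(o);im,d=cams.camera('wrist');np.savez('w3.npz',im=im,d=d,T=T)
print(np.round(o['ee_pos'],4),np.round(o['eef_rot'],4),o['force'],o['grip_width'])
y=np.radians(71.05);R=np.array([[np.cos(y),-np.sin(y)],[np.sin(y),np.cos(y)]]);O=np.array([.55496,-.0997])
print('tcp in holder',(o['ee_pos'][:2]-O)@R)
for n in('holder','coupon','clip'):
    for r in finder.masks_of(n,'wrist')[:2]:
        m=r['region']&(d>0);v,u=np.nonzero(m);X=wworld(T,u,v,d[v,u]);X[:,:2]=(X[:,:2]-O)@R
        k=X[:,2]>.004;rc=cv2.minAreaRect(X[k][:,:2].astype(np.float32)*1000)
        print(n,round(r['confidence'],2),m.sum(),'rect',np.round(rc[0],1),np.round(rc[1],1),round(rc[2],2),'z',np.round(np.percentile(X[:,2],[5,50,95]),4),'x',np.round(np.percentile(X[:,0],[1,50,99]),4),'y',np.round(np.percentile(X[:,1],[1,50,99]),4))
cv2.imwrite('pics/w3.png',im[:,:,::-1])
E
```

```text
[ 0.5476 -0.1182  0.2584] [-3.1416e+00 -1.0000e-03 -3.3010e-01] [-0.00397332  0.277497    0.77401246] 0.06105377418480045
tcp in holder [-0.01987631  0.00091714]
holder 0.6 19851 rect [-20.8  -0.7] [103.3 169.7] 89.93 z [0.0078 0.0128 0.0334] x [-0.1015 -0.0093  0.0616] y [-0.0515 -0.0134  0.0456]
coupon 0.68 3345 rect [-41.4  -0.2] [28.1 72.9] 2.73 z [0.0207 0.0224 0.0235] x [-0.0554 -0.0414 -0.0272] y [-0.0363 -0.0042  0.0347]
clip 0.68 19756 rect [-20.7  -0.9] [102.9 169.2] 89.97 z [0.0078 0.0129 0.0334] x [-0.1014 -0.0093  0.0613] y [-0.0515 -0.0136  0.0454]
clip 0.62 3619 rect [23.5  4.3] [80.2 40.6] 0.97 z [0.0224 0.0314 0.0353] x [-0.0159  0.0287  0.0626] y [-0.0148 -0.0014  0.0143]
```

View pics/w3.png

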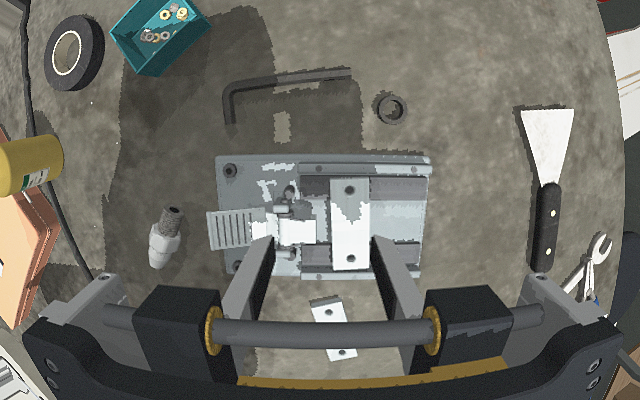

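The wrist view shows the fingers straddling: the right finger is behind the coupon (350,225), the left one over the root of the tail (250,250), and nothing else is in the way. Next I finish opening and go down in steps.

Request:
jog_arm --rows '[{"slide":[0.001,0,0],"gripper":0.08},{"slide":[0.001,0,0],"gripper":0.08},{"slide":[0.001,0,0],"gripper":0.08},{"slide":[0.001,0,0],"gripper":0.08},{"slide":[0.001,0,0.01],"gripper":0.08},{"slide":[0.001,0,0.02],"gripper":0.08},{"slide":[0.001,0,0.025],"gripper":0.08},{"slide":[0.001,0,0.025],"gripper":0.08}]'

```text
$.rows[0]: bad value
```

Request:
jog_arm --rows '[{"slide":[0,0,0.004],"gripper":0.08},{"slide":[0,0,0.008],"gripper":0.08},{"slide":[0,0,0.012],"gripper":0.08},{"slide":[0,0,0.012],"gripper":0.08}]'

```text
$.rows[0]: bad value
```

Spin has to be given in every row.

Request:
jog_arm --rows '[{"slide":[0.001,0,0],"spin":0,"gripper":0.08},{"slide":[0.001,0,0],"spin":0,"gripper":0.08},{"slide":[0.001,0,0],"spin":0,"gripper":0.08},{"slide":[0.001,0,0],"spin":0,"gripper":0.08},{"slide":[0.001,0,0.01],"spin":0,"gripper":0.08},{"slide":[0.001,0,0.02],"spin":0,"gripper":0.08},{"slide":[0.001,0,0.025],"spin":0,"gripper":0.08},{"slide":[0.001,0,0.025],"spin":0,"gripper":0.08}]'

```text
time_s: 5.6
ee_pos: [0.5484, -0.1185, 0.2314]
eef_rot: [3.141, 0.002, -0.33]
force: [-0.2, -0.2, 0.3]
grip_width: 0.0797
grip_force: 0.0
```

Request:
jog_arm --rows '[{"slide":[0,0,0.004],"spin":0,"gripper":0.08},{"slide":[0,0,0.008],"spin":0,"gripper":0.08},{"slide":[0,0,0.012],"spin":0,"gripper":0.08},{"slide":[0,0,0.012],"spin":0,"gripper":0.08}]'

```text
time_s: 6.0
ee_pos: [0.5489, -0.1186, 0.221]
eef_rot: [-3.141, -0.001, -0.33]
force: [-1.6, 1.7, 7.4]
grip_width: 0.0798
grip_force: 4.3
```

Request:
jog_arm --rows '[{"slide":[0,0,0.0015],"spin":0,"gripper":0.08},{"slide":[0,0,0.003],"spin":0,"gripper":0.08},{"slide":[0,0,0.003],"spin":0,"gripper":0.08},{"slide":[0,0,0.003],"spin":0,"gripper":0.08}]'

```text
time_s: 6.4
ee_pos: [0.5488, -0.119, 0.2192]
eef_rot: [3.141, -0.002, -0.33]
force: [-6.5, -3.0, 18.1]
grip_width: 0.0798
grip_force: 8.9
```

```bash
python3 - <<'E'
from fit import *
o=telemetry.get_obs();T=pose(o);im,d=cams.camera('wrist');np.savez('w4.npz',im=im,d=d,T=T)
y=np.radians(71.05);R=np.array([[np.cos(y),-np.sin(y)],[np.sin(y),np.cos(y)]]);O=np.array([.55496,-.0997])
print('tcp in holder',(o['ee_pos'][:2]-O)@R,o['ee_pos'][2]-.199,o['force'],o['grip_width'])
for n in('coupon','clip'):
    for r in finder.masks_of(n,'wrist')[:2]:
        m=r['region']&(d>0);v,u=np.nonzero(m);X=wworld(T,u,v,d[v,u]);X[:,:2]=(X[:,:2]-O)@R
        rc=cv2.minAreaRect(X[:,:2].astype(np.float32)*1000)
        print(n,round(r['confidence'],2),m.sum(),'rect',np.round(rc[0],1),np.round(rc[1],1),round(rc[2],2),'z',np.round(np.percentile(X[:,2],[5,50,95]),4),'x',np.round(np.percentile(X[:,0],[1,50,99]),4))
cv2.imwrite('pics/w4.png',im[90:390,120:520,::-1].repeat(2,0).repeat(2,1))
E
```

```text
tcp in holder [-0.02027266 -0.00048633] 0.020208902489584263 [-6.54540448 -2.95275365 18.0919315 ] 0.07975073450671238
coupon 0.65 4526 rect [-42.5   1.9] [30.3 77.8] 3.9 z [0.0207 0.0224 0.0235] x [-0.0561 -0.0415 -0.0269]
clip 0.66 3620 rect [22.1  1.1] [37.5 81.6] 81.41 z [0.0189 0.023  0.0368] x [-0.0176  0.0151  0.0612]
```

View pics/w4.png

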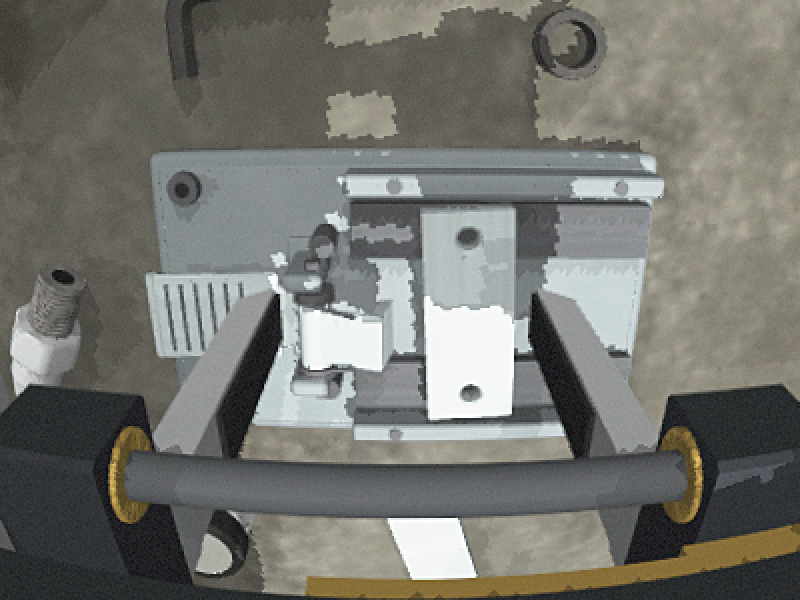

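```bash
python3 - <<'E'
from fit import *
y=np.radians(71.05);R=np.array([[np.cos(y),-np.sin(y)],[np.sin(y),np.cos(y)]]);O=np.array([.55496,-.0997])
for f in('w3','w4'):
    D=np.load(f+'.npz');d=D['d'];v,u=np.nonzero(d>0);X=wworld(D['T'],u,v,d[v,u]);X[:,:2]=(X[:,:2]-O)@R
    for a,b,lo,hi in((.022,.06,-.005,.013),(-.012,.0,-.006,.006),(-.05,-.03,-.03,.03)):
        k=(X[:,0]>a)&(X[:,0]<b)&(X[:,1]>lo)&(X[:,1]<hi)&(X[:,2]>.014)&(X[:,2]<.042)
        p=np.polyfit(X[k,0],X[k,2],1);print(f,k.sum(),'slope',round(p[0],3),'z@ends',np.polyval(p,[a,b]).round(4))
E
```

```text
w3 1124 slope 0.358 z@ends [0.022  0.0356]
w3 259 slope -0.005 z@ends [0.0327 0.0326]
w3 1975 slope 0.018 z@ends [0.022  0.0224]
w4 720 slope 0.103 z@ends [0.0187 0.0226]
w4 354 slope -0.244 z@ends [0.037  0.0341]
w4 2670 slope 0.016 z@ends [0.022  0.0223]
```

The clip is at about 0.24 rad with 18 N, so the finger sits too near the pivot. I'll widen to 90 mm and shift 5 mm along +x so that only the tail finger slides outward.

Request:
jog_arm --rows '[{"slide":[0,-0.001,0],"spin":0,"gripper":0.082},{"slide":[0,-0.002,0],"spin":0,"gripper":0.084},{"slide":[0,-0.003,0],"spin":0,"gripper":0.086},{"slide":[0,-0.004,0],"spin":0,"gripper":0.088},{"slide":[0,-0.005,0],"spin":0,"gripper":0.09},{"slide":[0,-0.005,0],"spin":0,"gripper":0.09},{"slide":[0,-0.005,0],"spin":0,"gripper":0.09}]'

```text
time_s: 7.25
ee_pos: [0.5507, -0.1151, 0.2194]
eef_rot: [3.14, -0.004, -0.331]
force: [-4.8, -11.6, 14.7]
grip_width: 0.0895
grip_force: 7.7
```

```bash
cat > st.py <<'E'
from fit import *
o=telemetry.get_obs();T=pose(o);im,d=cams.camera('wrist');np.savez('wl.npz',im=im,d=d,T=T)
y=np.radians(71.05);R=np.array([[np.cos(y),-np.sin(y)],[np.sin(y),np.cos(y)]]);O=np.array([.55496,-.0997])
t=(o['ee_pos'][:2]-O)@R;w=o['grip_width'];f=o['force']
print('t',o['time_s'],'tcp h',t.round(4),'push face',round(t[0]-w/2,4),'tail inner',round(t[0]+w/2,4),'tip z',round(o['ee_pos'][2]-.199,4),'F_h',(f[:2]@R).round(1),f[2].round(1),'w',round(w,4),o['grip_force'])
v,u=np.nonzero(d>0);X=wworld(T,u,v,d[v,u]);X[:,:2]=(X[:,:2]-O)@R
for a,b,lo,hi in((.022,.06,-.005,.013),(-.012,.0,-.006,.006)):
    k=(X[:,0]>a)&(X[:,0]<b)&(X[:,1]>lo)&(X[:,1]<hi)&(X[:,2]>.014)&(X[:,2]<.042)
    p=np.polyfit(X[k,0],X[k,2],1);print(k.sum(),'slope',round(p[0],3),'z@ends',np.polyval(p,[a,b]).round(4))
for r in finder.masks_of('coupon','wrist')[:3]:
    m=r['region']&(d>0);v,u=np.nonzero(m);X=wworld(T,u,v,d[v,u]);X[:,:2]=(X[:,:2]-O)@R;X=X[(X[:,2]>.019)]
    if len(X)<400: continue
    rc=cv2.minAreaRect(X[:,:2].astype(np.float32)*1000)
    print('coupon',round(r['confidence'],2),'rect',np.round(rc[0],1),np.round(rc[1],1),round(rc[2],2),'x',np.round(np.percentile(X[:,0],[2,50,98]),4))
E
python3 st.py
```

```text
t 7.25 tcp h [-0.0159 -0.0009] push face -0.0607 tail inner 0.0288 tip z 0.0204 F_h [-12.5   0.7] 14.7 w 0.0895 7.6889327564276755
705 slope -0.086 z@ends [0.0236 0.0203]
364 slope -0.264 z@ends [0.0377 0.0345]
coupon 0.71 rect [-42.   -0.1] [28.3 72.9] 2.55 x [-0.0551 -0.0415 -0.0279]
```

Request:
jog_arm --rows '[{"slide":[0,0,0.001],"spin":0,"gripper":0.09},{"slide":[0,0,0.002],"spin":0,"gripper":0.09},{"slide":[0,0,0.002],"spin":0,"gripper":0.09}]' --squeeze 20

```text
time_s: 7.65
ee_pos: [0.5507, -0.1152, 0.2176]
eef_rot: [3.14, -0.004, -0.331]
force: [-5.1, -11.9, 18.1]
grip_width: 0.0897
grip_force: 9.0
```

```bash
python3 st.py
```

```text
t 7.65 tcp h [-0.0161 -0.001 ] push face -0.0609 tail inner 0.0288 tip z 0.0186 F_h [-12.9   1. ] 18.1 w 0.0897 9.047563439235091
703 slope -0.186 z@ends [0.0231 0.016 ]
367 slope -0.356 z@ends [0.0393 0.0351]
coupon 0.93 rect [-42.    0.1] [28.2 73.2] 2.8 x [-0.0552 -0.0415 -0.028 ]
coupon 0.52 rect [112.8  11. ] [47.4 21.7] 63.43 x [0.1011 0.1114 0.1273]
```

The clip is now open to about 0.34. I'll push by closing 2 mm per row while the arm advances 1 mm, so the tail finger stays put.

Request:
jog_arm --rows '[{"slide":[0,-0.001,0],"spin":0,"gripper":0.088},{"slide":[0,-0.002,0],"spin":0,"gripper":0.086},{"slide":[0,-0.003,0],"spin":0,"gripper":0.084},{"slide":[0,-0.004,0],"spin":0,"gripper":0.082},{"slide":[0,-0.005,0],"spin":0,"gripper":0.08},{"slide":[0,-0.006,0],"spin":0,"gripper":0.078},{"slide":[0,-0.006,0],"spin":0,"gripper":0.078}]'

```text
time_s: 8.45
ee_pos: [0.5527, -0.1093, 0.2176]
eef_rot: [3.14, -0.004, -0.331]
force: [-4.4, -10.7, 18.4]
grip_width: 0.0777
grip_force: 8.9
```

```bash
python3 st.py
```

```text
t 8.45 tcp h [-0.0098 -0.001 ] push face -0.0487 tail inner 0.029 tip z 0.0186 F_h [-11.5   0.7] 18.4 w 0.0777 8.880911087617278
755 slope -0.182 z@ends [0.023  0.0161]
370 slope -0.363 z@ends [0.0394 0.035 ]
coupon 0.56 rect [-36.4  -0.4] [28.6 73.2] 0.52 x [-0.0497 -0.0359 -0.0225]
```

Request:
jog_arm --rows '[{"slide":[0,-0.001,0],"spin":0,"gripper":0.076},{"slide":[0,-0.002,0],"spin":0,"gripper":0.074},{"slide":[0,-0.003,0],"spin":0,"gripper":0.072},{"slide":[0,-0.004,0],"spin":0,"gripper":0.07},{"slide":[0,-0.005,0],"spin":0,"gripper":0.068},{"slide":[0,-0.006,0],"spin":0,"gripper":0.066},{"slide":[0,-0.007,0],"spin":0,"gripper":0.064},{"slide":[0,-0.008,0],"spin":0,"gripper":0.062}]'

```text
time_s: 9.35
ee_pos: [0.5553, -0.1018, 0.2176]
eef_rot: [3.14, -0.004, -0.331]
force: [-4.8, -13.1, 18.3]
grip_width: 0.0623
grip_force: 9.4
```

```bash
python3 st.py
```

```text
t 9.35 tcp h [-0.0019 -0.001 ] push face -0.033 tail inner 0.0293 tip z 0.0186 F_h [-13.9   0.3] 18.3 w 0.0623 9.396379105746746
785 slope -0.149 z@ends [0.0219 0.0162]
429 slope 0.044 z@ends [0.0355 0.036 ]
coupon 0.84 rect [-20.9  -1. ] [28.2 72.8] 0.31 x [-0.034  -0.0225 -0.0073]
```

Request:
jog_arm --rows '[{"slide":[0,-0.001,0],"spin":0,"gripper":0.06},{"slide":[0,-0.0015,0],"spin":0,"gripper":0.059},{"slide":[0,-0.002,0],"spin":0,"gripper":0.058},{"slide":[0,-0.0025,0],"spin":0,"gripper":0.057},{"slide":[0,-0.003,0],"spin":0,"gripper":0.056},{"slide":[0,-0.003,0],"spin":0,"gripper":0.056}]' --squeeze 20

```text
time_s: 10.05
ee_pos: [0.5562, -0.0989, 0.2176]
eef_rot: [3.14, -0.004, -0.331]
force: [-4.2, -10.6, 17.0]
grip_width: 0.0563
grip_force: 8.8
```

```bash
python3 st.py
```

```text
t 10.05 tcp h [ 0.0012 -0.001 ] push face -0.027 tail inner 0.0293 tip z 0.0186 F_h [-11.4   0.5] 17.0 w 0.0563 8.841683445498347
791 slope -0.129 z@ends [0.021  0.0161]
465 slope -0.14 z@ends [0.0354 0.0338]
coupon 0.93 rect [-14.7  -0.9] [28.  73.1] 0.07 x [-0.0279 -0.0169 -0.0013]
```

Request:
jog_arm --rows '[{"slide":[0,-0.0003,0],"spin":0,"gripper":0.0553},{"slide":[0,-0.0006,0],"spin":0,"gripper":0.0546},{"slide":[0,-0.001,0],"spin":0,"gripper":0.054},{"slide":[0,-0.001,0],"spin":0,"gripper":0.054}]'

```text
time_s: 10.55
ee_pos: [0.5564, -0.0986, 0.2175]
eef_rot: [3.139, -0.004, -0.33]
force: [-6.0, -17.1, 16.3]
grip_width: 0.054
grip_force: 16.8
```

```bash
python3 st.py
```

```text
t 10.55 tcp h [ 0.0015 -0.001 ] push face -0.0255 tail inner 0.0285 tip z 0.0185 F_h [-18.2   0.1] 16.3 w 0.054 16.838779994286597
793 slope -0.175 z@ends [0.0218 0.0151]
483 slope -0.169 z@ends [0.0356 0.0335]
coupon 0.88 rect [-13.9  -1. ] [73.  27.8] 89.98 x [-0.0272 -0.0159 -0.0007]
```

The coupon is home at -13.9 and square, with contact force rising at the pins. I'll back the push finger off first, then lift.

Request:
jog_arm --rows '[{"slide":[0,0.001,0],"spin":0,"gripper":0.057},{"slide":[0,0.002,0],"spin":0,"gripper":0.06},{"slide":[0,0.003,0],"spin":0,"gripper":0.063},{"slide":[0,0.003,0],"spin":0,"gripper":0.064},{"slide":[0,0.003,0],"spin":0,"gripper":0.064}]'

```text
time_s: 11.15
ee_pos: [0.5555, -0.101, 0.2175]
eef_rot: [3.14, -0.004, -0.331]
force: [-4.2, -11.7, 17.5]
grip_width: 0.0637
grip_force: 8.4
```

```bash
python3 st.py
```

```text
t 11.15 tcp h [-0.001 -0.001] push face -0.0329 tail inner 0.0308 tip z 0.0185 F_h [-12.4   0.2] 17.5 w 0.0637 8.37905902415514
767 slope -0.109 z@ends [0.0206 0.0164]
466 slope -0.183 z@ends [0.0356 0.0334]
coupon 0.89 rect [-14.1  -1.2] [72.4 28.4] 89.64 x [-0.0274 -0.0166 -0.0011]
coupon 0.71 rect [13.  -1.9] [30.7 63.2] 76.72 x [-0.0166  0.0006  0.015 ]
```

Request:
jog_arm --rows '[{"slide":[0,0,-0.002],"spin":0,"gripper":0.064},{"slide":[0,0,-0.004],"spin":0,"gripper":0.064},{"slide":[0,0,-0.007],"spin":0,"gripper":0.064},{"slide":[0,0,-0.012],"spin":0,"gripper":0.064},{"slide":[0,0,-0.03],"spin":0,"gripper":0.064},{"slide":[0,0,-0.07],"spin":0,"gripper":0.064},{"slide":[0,0,-0.09],"spin":0,"gripper":0.064},{"slide":[0,0,-0.09],"spin":0,"gripper":0.064}]'

```text
time_s: 12.05
ee_pos: [0.5554, -0.0996, 0.3085]
eef_rot: [-3.141, -0.004, -0.33]
force: [0.4, -0.5, 0.2]
grip_width: 0.064
grip_force: 0.0
```

```bash
python3 st.py; python3 - <<'E'
import numpy as np,cv2
im=np.load('wl.npz')['im'];cv2.imwrite('pics/end.png',im[100:300,170:470,::-1].repeat(2,0).repeat(2,1))
E
```

```text
t 12.05 tcp h [ 0.0002 -0.0004] push face -0.0318 tail inner 0.0323 tip z 0.1095 F_h [-0.3 -0.5] 0.2 w 0.064 0.0
791 slope 0.173 z@ends [0.0196 0.0261]
188 slope -0.155 z@ends [0.0355 0.0337]
coupon 0.8 rect [-14.2  -0.6] [72.4 27.3] 90.0 x [-0.0271 -0.0167 -0.0014]
coupon 0.25 rect [23.3  0.2] [30.2 80.3] 88.47 x [-0.0142  0.0277  0.0614]
```

View pics/end.png

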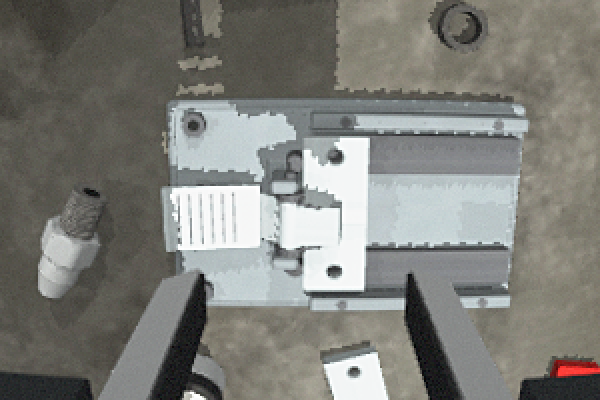

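The coupon (335,215) is against both pins with the toe closed on it. Tail slope 0.173 means a clip angle of about 0.17, as expected. The fingers are clear.

```bash
python3 -c "
from station import workorder;print(workorder.hand_in())"
```

```text
the job is handed in; nothing more can be done
None
```

The coupon is loaded and the job is handed in (no verdict returned): it measured about x = -14 mm, square, against both stop pins, with the clip closed on it at about 0.17 rad and the gripper clear.

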